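# Set the torque tester to its sixth range and zero it

## Robot

A 7-joint arm with a two-finger parallel gripper is mounted at the origin on the work surface. World frame = base frame: x ahead of the robot, y to its left, z up, the work surface at z = 0. Lengths are in mm, angles in rad, forces in N, time in s.
With the tool pointing down it reaches from about 425 to 950 mm from the base axis. Payload 4.7 kg.
Tool frame: the origin (TCP) lies between the finger pads; the fingertips stand 14 mm ahead of it and the grasp point (between the pads) lies 5 mm behind it; y points along the fingers, x is the direction in which the jaws open and shut, and the axes are right-handed (so a half turn about y gives the same grasp; the last joint's range is limited). The gripper opens to 85 mm and grips with 20 to 120 N. Pads are 22 mm wide; open, the fingers measure 114 mm over their backs; the gripper's body (76 mm by 85 mm) begins 54 mm behind the grasp point. The pads swing forward as they close: fully open they stand 13 mm farther back than shut.
Start: joints at [-1.349, 0.469, -0.049, 1.532, 0.024, 1.141, -0.082], TCP at [167.479, 653.91, 245.335] pointing down, gripper open.
Joint ranges: [-2.59, 2.59], [-0.33, 1.99], [-1.39, 1.29], [0.1, 2.45], [-1.04, 4.18], [0.21, 1.99], [-2.66, 2.66]. Speed limits (rad/s): [2.57, 2.57, 3.14, 3.14, 3.14, 3.14, 3.14].

## Interface

Orientations are given as a unit quaternion [x, y, z, w].
In Python, from rig import get_obs, snapshot, camera_model, sign_off gives the robot as it stands. The module is installed in compiled form; this text tells all that it offers.
- The arm moves only by the tool move_arm, never from a script. Its argument "rows" is a list of rows, each a list of 3 entries, a list of its own where there are three numbers: the opening, from 0 (shut) to 1 (fully open), then the shift along the world's x, y, z in cm, then the turn about the world's z in rad. A call has 1 to 12 rows; each row shifts and turns the pose as measured when the row begins; what a row does not reach is not made up. A row lasts 1/8 s, in which the tool goes at most 62.5 mm and 10.7 degrees, less where a joint would pass 70% of its speed; a pose out of reach is approached as far as the arm can. A call with a gripper value outside its range is refused whole. The fingers move at their own pace and stop on an object; "newtons" is the grip in N (left out, the last holds). Time passes only in rows, so rows that do not move let the fingers close. It gives the time, the measured TCP pose, the force and the opening at its end, in the units of the state.
- get_obs(): the state, without advancing time (a new reading comes with each control period).
- snapshot(name): name is "side" or "top"; returns the picture (480x640x3 uint8, red, green, blue); there is no depth.
- camera_model(name): a dict with "camera_matrix" (3x3 intrinsics, pixels), "rvec" (rotation vector, rad) and "tvec" (3), from world to camera coordinates, as OpenCV has them. Camera axes: x right, y down, z forward; pixel columns grow to the right and rows downward; lengths in mm; the calibration is good to about 2 mm. A picture is of the moment at which its call begins. camera_model takes no time and is no camera call.
- sign_off(): hands the job in, once; it reports no verdict.
The state is a dict: "clock": time; "joints": joint angles; "dq": joint speeds; "effort": joint torques, N m; "tcp_pos": TCP position; "ee_rot": TCP orientation; "force": force on the tool from outside, world axes, zero at the start; "wrist_torque": the same for the moment, N m; "grip_width": opening from 0.0 (shut) to 1.0 (fully open).
Only numpy, scipy, OpenCV 4.12 (cv2) and the standard library are available. Lean on these libraries where they do the work, as an engineer would, in place of code of your own. Each camera call takes 0.05 s, during which the arm holds its last target. There are 200 camera calls.

## Task

Get the torque tester on the bench ready for checking the drivers: with a fingertip push its pointer selector clockwise, without gripping it, until it rests in the click-stop at the sixth line after the off dot (the dot itself does not count). Then press the large zero button fully down, let it come up again and take the hand away. Press gently, do not press the two small buttons, and leave the tools and parts lying about where they are.

Things in the scene. Friction and masses are not known exactly. Their poses are not given: they have to be found in the camera images.
- tester: Bench torque tester, grey flat-topped case screwed to the bench: 260 mm deep (its x), 360 wide (its y), 70 high, on a base plate 290 x 300. Origin on the bench under its centre; x to its far side, y to its left. Flat top panel with selector, buttons, display hood along the far edge (x over 80 mm, 34 high) and round steel measuring head (centre x -15, y -120, radius 43, 44 high).
- selector_axis (a point): Point on the selector's axis of rotation at panel level: x -35, y +95, z 70 mm in the tester's frame. The axis is vertical.
- pointer: Black pointer lever of the selector, turning about its axis: hub 26 mm across with one arm 10 mm wide reaching 42 mm from the axis; under it a 40 mm round skirt, 5 mm high. x points along the arm, outward; origin on the axis at panel level. The arm's sides are upright, 5 to 23 mm above the panel; nothing else raised within 70 mm of the axis.
- pointer_tip (a point): Middle of the outer end of the pointer arm, 42 mm from the axis and 14 mm above the panel.
- selector (a joint): Selector angle, rad, growing clockwise from above. 0 = off: pointer at the printed dot, 120 degrees anticlockwise of the tester's x. Then 8 printed lines clockwise, every 0.5236 rad, each a sprung click-stop; line 6 = 3.1416. Ends -0.10, 4.29. Leaving a stop takes about 0.1 N m (3 N at 30 mm); past half-way it snaps by itself into the next stop. Starts between off and line 3.
- zero_top (a point): Middle of the top of the zero button: the one large round button (32 mm across, in a 48 mm collar 12 mm high), x -65, y -20 mm in the tester's frame, its top 17 mm above the panel when up.
- zero (a joint): Travel of the zero button in m, downward: 0 up, 0.005 fully down. A spring lifts it again; fully down takes about 4 N.
- small_left_top (a point): Middle of the top of one of the two small buttons (18 mm across, top 16 mm above the panel) at x +30, y 0 mm in the tester's frame.
- small_left (a joint): Travel of that small button in m, downward, 0 up, 0.004 fully down (3 N).
- small_right_top (a point): Middle of the top of the other small button, the same size, at x +30, y -48 mm in the tester's frame.
- small_right (a joint): Travel of that small button in m, downward, 0 up, 0.004 fully down (3 N).
- adapter: Loose steel hexagon adapter standing on the panel near its far left corner, 26 mm across, 44 mm high; origin under its centre.
- bit_holder: Loose steel bit holder standing on the panel near its front edge, right of the zero button, 22 mm across, 36 mm high; origin under its centre.
- torque_handle: Loose torque driver handle with a blue grip, lying on the bench to the right of the tester, 200 mm long along its x, 36 mm thick.
- t_handle: Loose driver with a black T grip (112 mm wide), 150 mm long along its x, lying on the bench farther right.
- dish: Loose round steel dish, 110 mm across, 35 mm high, on the bench left of the tester.
- forceps: Loose steel ring-handled forceps, 175 mm long along its x, lying flat on the bench left of the tester.
- screw_rack: Loose grey screw rack, 76 x 140 mm, 35 mm high with the screws, on the bench behind the tester.

How it is judged:
By the outcome, as a careful person would: the job done as asked, in the order asked, and still so for the second after the job is handed in, with the robot touching nothing.
It also fails if it takes over 51 s, if anything falls off the work surface, if the arm or the gripper's body presses on something with over 40 N, if the wrist force passes 120 N, or if a joint passes its speed limit or range.

## Working session

There is one attempt and no reset: what is moved stays moved. The work goes in short steps, Python scripts to look and compute and a tool call to move; the robot and the scene stay as the last step left them, time stands still between calls to the robot, and variables do not carry over. Pictures are saved under pics/ and viewed, about 8 in all and at most 12, crops included, and the job is handed in when it is done.

Besides the shell and the picture viewer there is one more tool, called after "Call:" as name(argument=value, ...) on one line, values as JSON. move_arm: Moves the arm, as the interface text tells. Its arguments: {"type":"object","properties":{"rows":{"type":"array","items":{"type":"array"}},"newtons":{"type":"number"}},"required":["rows"]}

```bash
mkdir -p pics
python3 - <<'E'
from rig import *
import cv2
for n in("top","side"):
    cv2.imwrite(f"pics/{n}0.png",snapshot(n)[:,:,::-1]); m=camera_model(n); 
    R=cv2.Rodrigues(m["rvec"])[0]; print(n,m["camera_matrix"],(-R.T@m["tvec"].reshape(3)).round(),R.round(2))
o=get_obs(); print(o)
E
```

```text
top [[519.89670537   0.         319.47628314]
 [  0.         519.89670537 233.96808087]
 [  0.           0.           1.        ]] [ 530.    6. 1337.] [[ 0.01 -1.    0.  ]
 [-1.   -0.01 -0.08]
 [ 0.08 -0.   -1.  ]]
side [[497.78070373   0.         324.60344432]
 [  0.         497.78070373 239.45231262]
 [  0.           0.           1.        ]] [ 482. -595.  801.] [[ 0.98 -0.2   0.01]
 [-0.15 -0.75 -0.64]
 [ 0.14  0.63 -0.77]]
{'clock': 0.1, 'joints': array([-1.34888007,  0.46939105, -0.04860204,  1.53358989,  0.02412267,
        1.14101178, -0.08230015]), 'dq': array([ 7.49797055e-05, -1.35107353e-03, -8.49933972e-04, -3.60354423e-03,
       -4.77325704e-04,  3.61458289e-04,  2.13486862e-04]), 'effort': array([ 7.89701608e-04, -5.11518967e+01, -4.69868432e-02, -2.38390553e+01,
        1.07999879e-02,  4.36973016e-03,  1.90809442e-05]), 'tcp_pos': array([167.39279887, 653.38736461, 244.33944131]), 'ee_rot': array([ 0.55901871,  0.43305755, -0.43403426, -0.5581877 ]), 'force': array([ 1.15359721,  0.02345502, -0.17491169]), 'wrist_torque': array([-0.00335992, -0.02382274, -0.04499354]), 'grip_width': 1.0029337084917413}
```

View pics/top0.png

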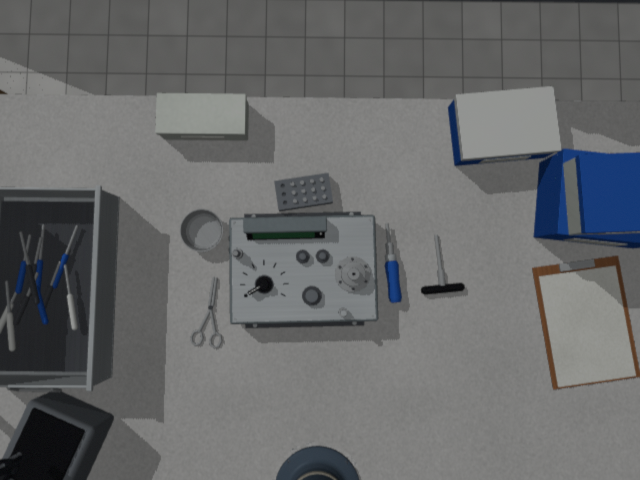

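View pics/side0.png

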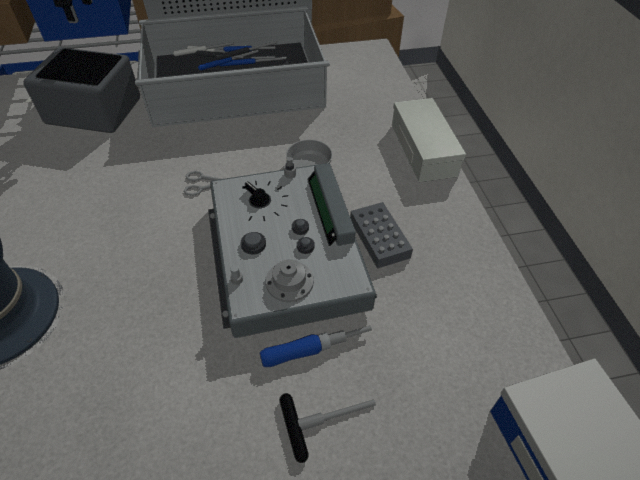

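```bash
cat > h.py <<'E'
import numpy as np,cv2
from rig import *
def ray(n,u,v,z):
    m=camera_model(n);R=cv2.Rodrigues(m["rvec"])[0];c=-R.T@np.ravel(m["tvec"])
    d=R.T@np.linalg.solve(m["camera_matrix"],[u,v,1]);return c+d*(z-c[2])/d[2]
def px(n,p):
    m=camera_model(n);return cv2.projectPoints(np.array([p],float),m["rvec"],m["tvec"],m["camera_matrix"],None)[0].ravel()
E
python3 - <<'E'
from h import *
t=cv2.imread("pics/top0.png");s=cv2.imread("pics/side0.png")
a=cv2.resize(t[205:335,220:385],None,fx=4.5,fy=4.5,interpolation=2)
cv2.imwrite("pics/topc.png",a)
cv2.imwrite("pics/sidec.png",cv2.resize(s[155:335,200:380],None,fx=3.3,fy=3.3,interpolation=2))
for n,im,r in(("top",t,(215,325,230,380)),("side",s,(165,310,205,360))):
    g=cv2.cvtColor(im,6);m=np.zeros_like(g);m[r[0]:r[1],r[2]:r[3]]=(g[r[0]:r[1],r[2]:r[3]]<75)
    N,l,st,c=cv2.connectedComponentsWithStats(m)
    for i in range(1,N):
        if st[i,4]>25: print(n,st[i],c[i].round(1),ray(n,*c[i],85).round(1))
E
```

```text
top [256 215  93   3 179] [293.2 215.6] [674.5  65.5  85. ]
top [245 219  82  21 676] [286.3 234.7] [627.9  81.5  85. ]
top [241 218 137 107 605] [330.9 307.1] [455.4 -27.6  85. ]
top [235 250   8   8  30] [239.  254.3] [579.4 194.6  85. ]
top [296 250  14  14 115] [302.8 256.5] [575.7  41.1  85. ]
top [316 250  14  13 114] [322.5 256. ] [577.2  -6.4  85. ]
top [248 276  26  19 286] [262.8 284.9] [506.6 135.9  85. ]
top [302 286  20  20 189] [312.  295.7] [482.   17.8  85. ]
side [283 165  13  14 131] [289.2 171.3] [578.5 191.3  85. ]
side [ 308  165   52   81 1300] [330.1 214.4] [637.3  53.1  85. ]
side [ 205  178   25  132 1008] [217.8 254.7] [414.9  -5.9  85. ]
side [242 182  29  27 420] [257.1 196.6] [502.7 129.2  85. ]
side [292 219  17  17 222] [299.8 226.9] [573.5  32.2  85. ]
side [241 232  25  23 455] [252.8 243.2] [480.5   9.   85. ]
side [297 237  17  18 239] [305.  245.5] [574.8 -15.2  85. ]
side [280 270  17   8  56] [287.9 273.9] [533.4 -73.5  85. ]
side [230 276  13   9  62] [235.8 280.7] [441.7 -70.3  85. ]
side [265 277  41  15 232] [286.4 285.6] [526.9 -97.7  85. ]
side [266 286  45  17 103] [285.2 296.3] [ 521.5 -119.4   85. ]
side [281 296  79  14 552] [333.7 304.7] [ 599.4 -152.1   85. ]
```

View pics/topc.png

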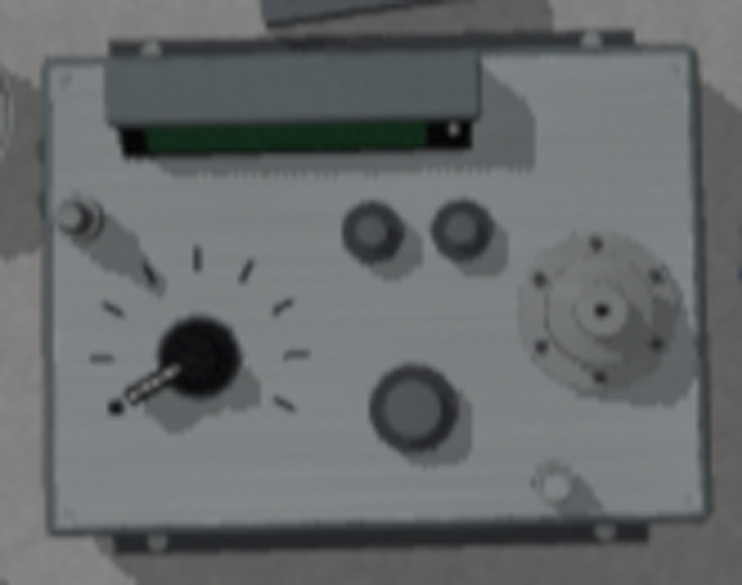

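View pics/sidec.png

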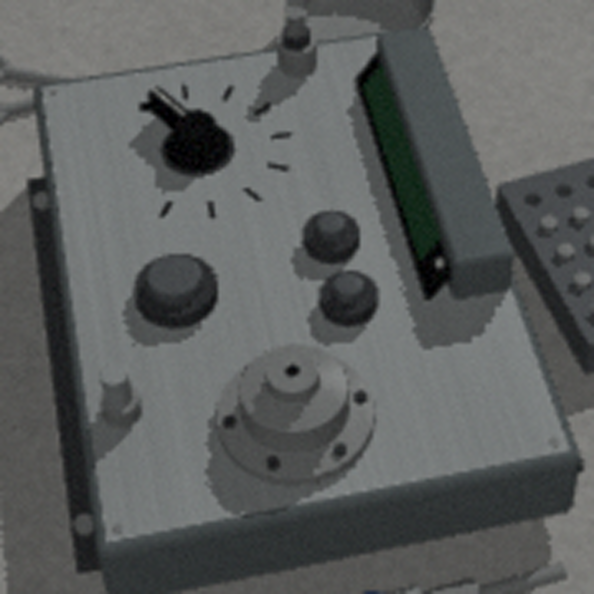

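```bash
cat >> h.py <<'E'
def fit(A,B):
    A,B=np.array(A,float),np.array(B,float);a,b=A-A.mean(0),B-B.mean(0)
    th=np.arctan2((a[:,0]*b[:,1]-a[:,1]*b[:,0]).sum(),(a*b).sum());R=np.array([[np.cos(th),-np.sin(th)],[np.sin(th),np.cos(th)]])
    t=B.mean(0)-R@A.mean(0);return th,R,t,(A@R.T+t-B)
E
python3 - <<'E'
from h import *
T=lambda x,y:((x+.5)/4.5-.5+220,(y+.5)/4.5-.5+205)
S=lambda x,y:((x+.5)/3.3-.5+200,(y+.5)/3.3-.5+155)
mod=[(-65,-20,87),(30,0,86),(30,-48,86),(130,180,70),(130,-180,70),(-130,-180,70),(-130,180,70)]
tp=[T(412,407),T(372,231),T(462,229),T(45,61),T(694,47),T(708,520),T(47,533)]
sp=[S(176,280),S(331,230),S(350,291),None,S(577,455),S(104,545),S(38,88)]
for n,P in(("top",tp),("side",sp)):
    k=[i for i in range(7) if P[i]]
    th,R,t,e=fit([mod[i][:2] for i in k],[ray(n,*P[i],mod[i][2])[:2] for i in k])
    print(n,th,t.round(1),e.round(1).tolist())
    for q in[(-35,95),(-65,-20)]: print((R@q+t).round(1))
# pointer tip & dot
c=[ray("top",*T(*p),z)[:2].round(1) for p,z in[((198,356),93),((130,398),93),((116,407),70),((197,258),70),((285,305),70),((297,354),70)]];print(c)
E
```

```text
top 0.030580345378174972 [546.9  41.5] [[-1.1, -0.3], [-0.0, 0.1], [-0.2, 0.2], [3.1, 3.4], [2.7, -3.0], [-1.9, -3.0], [-2.5, 2.7]]
[509.  135.3]
[482.5  19.5]
side 0.03214962421409708 [546.3  39. ] [[0.1, 0.7], [1.6, 2.3], [0.6, 1.9], [4.2, -4.5], [-3.8, -6.8], [-2.8, 6.5]]
[508.3 132.8]
[482.   16.9]
[array([509.5, 133.3]), array([487.1, 168.8]), array([481.4, 179.3]), array([561.9, 137.2]), array([537.1,  89.2]), array([510.8,  82.3])]
```

Call:
move_arm(rows=[[0,[0,0,5],0],[0,[0,0,5],0],[0,[2.6,-4.2,0],0.067],[0,[2.6,-4.2,0],0.067],[0,[2.6,-4.2,0],0.067],[0,[2.6,-4.2,0],0.067],[0,[2.6,-4.2,0],0.067],[0,[2.6,-4.2,0],0.067]])

```text
clock: 1.1
tcp_pos: [323.0, 394.2, 341.6]
ee_rot: [-0.457, -0.539, 0.544, 0.453]
force: [1.1, 0.8, -0.1]
grip_width: 0.0
```

Call:
move_arm(rows=[[0,[2.6,-4.2,0],0.067],[0,[2.6,-4.2,0],0.067],[0,[2.6,-4.2,0],0.067],[0,[2.6,-4.2,0],0.067],[0,[2.6,-4.2,0],0.067],[0,[2.4,-3.4,-5],0.05],[0,[0,0,-5],0]])

```text
clock: 1.98
tcp_pos: [482.8, 138.8, 244.9]
ee_rot: [0.347, 0.619, -0.619, -0.336]
force: [0.1, 1.0, 0.2]
grip_width: -0.002
```

```bash
cat >> h.py <<'E'
def st():
    from scipy.spatial.transform import Rotation as Ro
    o=get_obs();M=Ro.from_quat(o["ee_rot"]).as_matrix()
    print(round(o["clock"],2),o["tcp_pos"].round(1),"jaw",np.degrees(np.arctan2(M[1,0],M[0,0])).round(1),"fing",M[:,1].round(3),"F",o["force"].round(1),"j",o["joints"].round(2))
E
python3 -c "
from h import *;st()"
```

```text
1.98 [482.8 138.8 244.9] jaw 122.3 fing [ 0.013 -0.007 -1.   ] F [0.1 1.  0.2] j [-0.58  0.18  0.24  1.95 -0.04  1.    1.81]
```

Call:
move_arm(rows=[[0,[-1.0,0.9,-4],0],[0,[0,0,-5],0],[0,[0,0,-3.5],0],[0,[0,0,0],0]])

```text
clock: 2.48
tcp_pos: [469.3, 145.7, 112.6]
ee_rot: [-0.346, -0.617, 0.621, 0.338]
force: [-0.8, -0.8, 0.0]
grip_width: 0.002
```

Run:
```python
from h import *
st();s=snapshot("side")[:,:,::-1]
cv2.imwrite("pics/s1.png",cv2.resize(s[120:300,190:370],None,fx=3.3,fy=3.3,interpolation=2))
```

```text
2.48 [469.3 145.7 112.6] jaw 122.1 fing [ 0.006 -0.011 -1.   ] F [-0.8 -0.8  0. ] j [-0.57  0.34  0.21  2.1  -0.09  0.7   1.83]
```

View pics/s1.png

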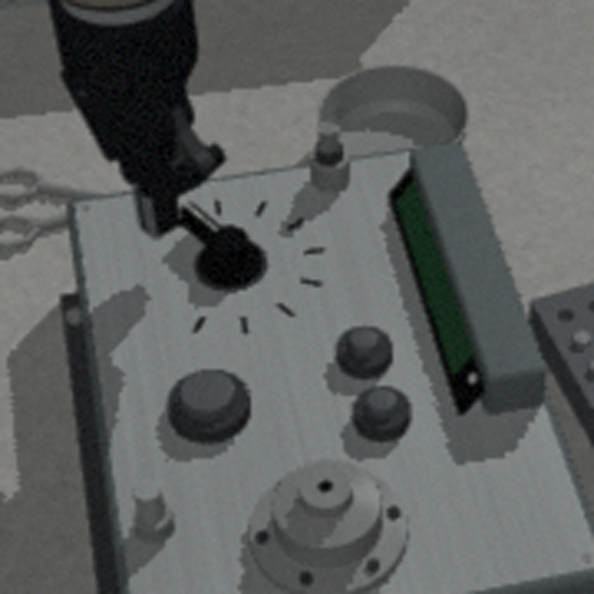

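Call:
move_arm(rows=[[0,[0,0,-1.0],0],[0,[0,0,-0.8],0],[0,[0,0,0],0]])

```text
clock: 2.9
tcp_pos: [473.1, 147.1, 98.4]
ee_rot: [0.348, 0.62, -0.618, -0.336]
force: [0.3, 0.5, -0.4]
grip_width: -0.001
```

```bash
cat >> h.py <<'E'
def plan(steps,ax=(508.7,134.),r=31,off=16,z=94):
    from scipy.spatial.transform import Rotation as Ro
    o=get_obs();M=Ro.from_quat(o["ee_rot"]).as_matrix();p=o["tcp_pos"];y=np.degrees(np.arctan2(M[1,0],M[0,0]))
    for a in steps:
        t=np.radians(a);u=np.array([np.cos(t),np.sin(t)]);n=np.array([-u[1],u[0]])
        q=np.r_[np.array(ax)+r*u+off*n,z];print(a,((q-p)/10).round(2),round(np.radians(a-y),3));p,y=q,a
    d=o["tcp_pos"][:2]-ax;al=np.degrees(np.arctan2(d[1],d[0]))-np.degrees(np.arctan2(off,r));print("face alpha",al)
E
python3 -c "
from h import *;st();plan([121.8,112,102,92,82,72])"
```

```text
2.9 [473.1 147.1  98.4] jaw 122.1 fing [ 0.015 -0.006 -1.   ] F [ 0.3  0.5 -0.4] j [-0.56  0.37  0.21  2.11 -0.1   0.66  1.84]
121.8 [ 0.57  0.48 -0.44] -0.006
112 [0.35 0.48 0.  ] -0.171
102 [0.44 0.42 0.  ] -0.175
92 [0.5  0.34 0.  ] -0.175
82 [0.55 0.25 0.  ] -0.175
72 [0.59 0.15 0.  ] -0.175
face alpha 132.5392947937721
```

Call:
move_arm(rows=[[0,[0.3,0.2,-0.4],0],[0,[0.3,0.3,0],0],[0,[0.35,0.48,0],-0.17],[0,[0.44,0.42,0],-0.175],[0,[0.5,0.34,0],-0.175]])

```text
clock: 3.52
tcp_pos: [491.5, 164.2, 94.8]
ee_rot: [-0.499, -0.504, 0.507, 0.489]
force: [-2.0, -1.5, -0.6]
grip_width: -0.005
```

```bash
python3 -c "
from h import *;st();plan([92,82,72,62,52,42])"
```

```text
3.52 [491.5 164.2  94.8] jaw 91.3 fing [ 0.006 -0.012 -1.   ] F [-2.  -1.5 -0.6] j [-0.68  0.42  0.34  2.06 -0.19  0.69  1.38]
92 [ 0.02  0.02 -0.08] 0.011
82 [0.55 0.25 0.  ] -0.175
72 [0.59 0.15 0.  ] -0.175
62 [0.61 0.05 0.  ] -0.175
52 [ 0.61 -0.06  0.  ] -0.175
42 [ 0.59 -0.16  0.  ] -0.175
face alpha 92.3972707027139
```

Tracking well, with light contact force. Continue.

Call:
move_arm(rows=[[0,[0.55,0.25,0],-0.175],[0,[0.59,0.15,0],-0.175],[0,[0.61,0.05,0],-0.175],[0,[0.61,-0.06,0],-0.175]])

```text
clock: 4.03
tcp_pos: [513.8, 170.1, 94.7]
ee_rot: [0.643, 0.295, -0.304, -0.638]
force: [-3.0, 0.2, 0.8]
grip_width: -0.0
```

Run:
```python
from h import *
st();plan([52,42,32,22,12,2]);s=snapshot("side")[:,:,::-1];t=snapshot("top")[:,:,::-1]
cv2.imwrite("pics/c2.png",np.hstack([cv2.resize(s[150:260,200:310],(400,400),interpolation=2),cv2.resize(t[230:330,230:330],(400,400),interpolation=2)]))
```

```text
4.03 [513.8 170.1  94.7] jaw 50.0 fing [-0.009 -0.012 -1.   ] F [-3.   0.2  0.8] j [-0.81  0.48  0.53  2.01 -0.34  0.75  0.8 ]
52 [ 0.13 -0.18 -0.07] 0.034
42 [ 0.59 -0.16  0.  ] -0.175
32 [ 0.55 -0.26  0.  ] -0.175
22 [ 0.49 -0.35  0.  ] -0.175
12 [ 0.42 -0.44  0.  ] -0.175
2 [ 0.34 -0.5   0.  ] -0.175
face alpha 54.613550451090816
```

View pics/c2.png

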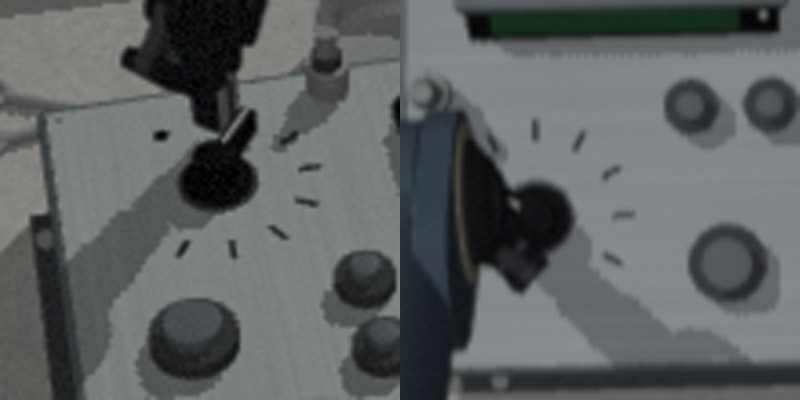

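Call:
move_arm(rows=[[0,[0.72,-0.3,0],-0.14],[0,[0.55,-0.26,0],-0.175],[0,[0.49,-0.35,0],-0.175],[0,[0.42,-0.44,0],-0.175]])

```text
clock: 4.62
tcp_pos: [536.1, 159.3, 94.9]
ee_rot: [0.703, 0.07, -0.079, -0.703]
force: [-0.3, 0.8, -0.4]
grip_width: 0.001
```

```bash
python3 -c "
from h import *;st();plan([12,2,-8,-18,-28,-38])"
```

```text
4.62 [536.1 159.3  94.9] jaw 12.1 fing [-0.013 -0.002 -1.   ] F [-0.3  0.8 -0.4] j [-0.88  0.55  0.69  1.97 -0.48  0.8   0.3 ]
12 [-0.04 -0.32 -0.09] -0.001
2 [ 0.34 -0.5   0.  ] -0.175
-8 [ 0.25 -0.55  0.  ] -0.175
-18 [ 0.15 -0.59  0.  ] -0.175
-28 [ 0.05 -0.61  0.  ] -0.175
-38 [-0.06 -0.61  0.  ] -0.175
face alpha 15.407151447508337
```

Call:
move_arm(rows=[[0,[0.3,-0.8,0],-0.175],[0,[0.25,-0.55,0],-0.175],[0,[0.15,-0.59,0],-0.175],[0,[0.05,-0.61,0],-0.175]])

```text
clock: 5.12
tcp_pos: [544.8, 136.6, 95.1]
ee_rot: [-0.683, 0.177, -0.17, 0.688]
force: [-0.3, -0.2, 0.1]
grip_width: 0.003
```

Run:
```python
from h import *
st();plan([-28,-34,-40,-46,-50]);s=snapshot("side")[:,:,::-1];t=snapshot("top")[:,:,::-1]
cv2.imwrite("pics/c3.png",np.hstack([cv2.resize(s[150:260,200:310],(400,400),interpolation=2),cv2.resize(t[230:330,230:330],(400,400),interpolation=2)]))
```

```text
5.12 [544.8 136.6  95.1] jaw -28.4 fing [-0.008  0.01  -1.   ] F [-0.3 -0.2  0.1] j [-0.94  0.61  0.87  1.98 -0.64  0.86 -0.21]
-28 [-0.12 -0.3  -0.11] 0.006
-34 [-0.02 -0.36  0.  ] -0.105
-40 [-0.06 -0.36  0.  ] -0.105
-46 [-0.1  -0.35  0.  ] -0.105
-50 [-0.09 -0.23  0.  ] -0.07
face alpha -23.15437854321629
```

View pics/c3.png

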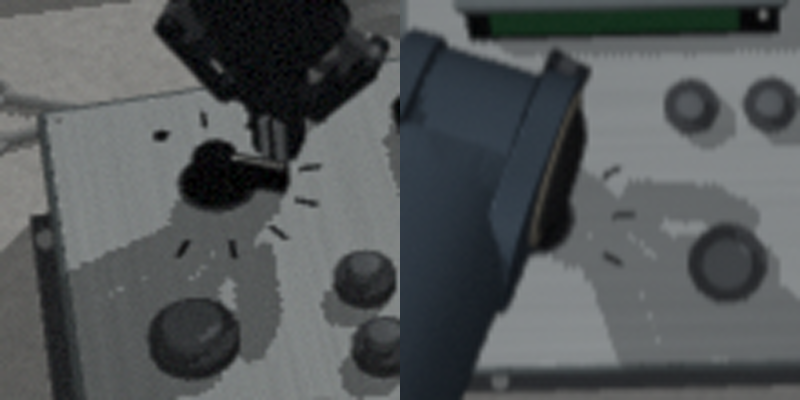

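Call:
move_arm(rows=[[0,[-0.14,-0.66,-0.05],-0.1],[0,[-0.06,-0.36,0],-0.105],[0,[-0.1,-0.35,0],-0.105]])

```text
clock: 5.6
tcp_pos: [543.2, 125.3, 94.9]
ee_rot: [-0.648, 0.275, -0.27, 0.657]
force: [0.8, 0.5, -1.6]
grip_width: 0.003
```

Run:
```python
from h import *
st();plan([-46,-50])
```

```text
5.6 [543.2 125.3  94.9] jaw -45.3 fing [-0.002  0.015 -1.   ] F [ 0.8  0.5 -1.6] j [-0.97  0.64  0.94  1.99 -0.71  0.87 -0.42]
-46 [-0.14 -0.25 -0.09] -0.012
-50 [-0.09 -0.23  0.  ] -0.07
face alpha -41.42395259667994
```

Call:
move_arm(rows=[[0,[-0.14,-0.25,0],-0.03],[0,[0,0,0],0]])

```text
clock: 5.85
tcp_pos: [541.7, 123.1, 94.8]
ee_rot: [-0.645, 0.282, -0.277, 0.654]
force: [-0.4, -0.4, -0.3]
grip_width: -0.001
```

Run:
```python
from h import *
st();plan([-46,-50]);s=snapshot("side")[:,:,::-1]
cv2.imwrite("pics/c4.png",cv2.resize(s[150:260,200:310],(600,600),interpolation=2))
```

```text
5.85 [541.7 123.1  94.8] jaw -46.6 fing [-0.002  0.015 -1.   ] F [-0.4 -0.4 -0.3] j [-0.97  0.64  0.95  2.   -0.71  0.87 -0.44]
-46 [ 0.   -0.03 -0.08] 0.011
-50 [-0.09 -0.23  0.  ] -0.07
face alpha -45.59012530896814
```

View pics/c4.png

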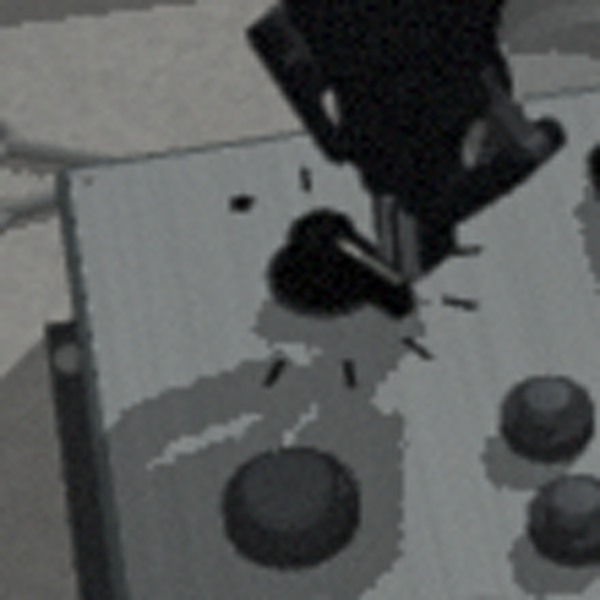

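```bash
cat >> h.py <<'E'
def ang(n,a,b,x0,y0,k,z=93):
    A,B=[ray(n,(p[0]+.5)/k-.5+x0,(p[1]+.5)/k-.5+y0,z)[:2] for p in(a,b)];d=B-A;print("angle",np.degrees(np.arctan2(d[1],d[0])).round(1),A.round(),B.round())
E
python3 -c "
from h import *;ang('side',(335,238),(405,285),200,150,600/110)"
```

```text
angle -52.8 [511. 129.] [533. 100.]
```

Call:
move_arm(rows=[[0,[0.7,0.7,0],0],[0,[0.3,0.3,1.5],0],[0,[0,0,3],0],[0,[0,0,4],0],[0,[-1,-5,2],0.17],[0,[-1,-5,0],0.17],[0,[0,-5,0],0.17],[0,[0,-5,0],0.17],[0,[0,0,0],0]])

```text
clock: 7.02
tcp_pos: [535.4, -71.1, 211.4]
ee_rot: [-0.703, 0.035, -0.036, 0.709]
force: [0.2, 1.0, 1.0]
grip_width: -0.001
```

Run:
```python
from h import *
st();s=snapshot("side")[:,:,::-1];t=snapshot("top")[:,:,::-1]
cv2.imwrite("pics/c5.png",np.hstack([cv2.resize(s[150:260,200:310],(400,400),interpolation=2),cv2.resize(t[230:330,230:330],(400,400),interpolation=2)]))
```

```text
7.03 [535.4 -71.1 211.4] jaw -5.8 fing [ 0.002  0.009 -1.   ] F [0.2 1.  1. ] j [-0.66  0.39  0.93  1.93 -0.38  1.    0.34]
```

View pics/c5.png

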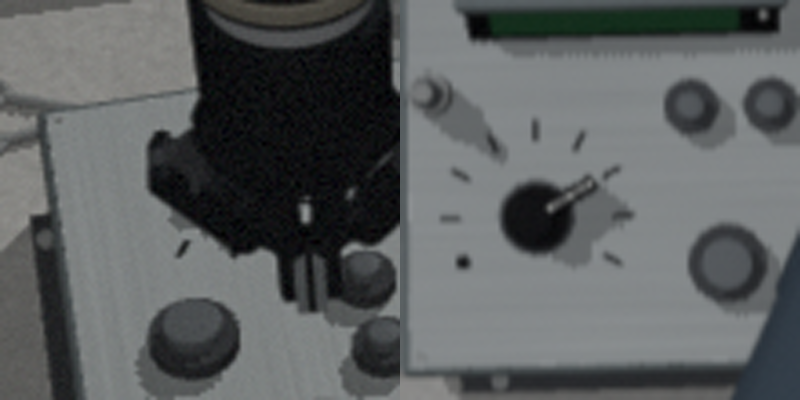

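Call:
move_arm(rows=[[0,[-2.6,4.4,0],0],[0,[-2.6,4.4,0],0],[0,[0,0,0],0],[0,[0,0,-5],0],[0,[0,0,-3],0],[0,[0,0,0],0]])

```text
clock: 7.88
tcp_pos: [485.9, 33.6, 130.1]
ee_rot: [-0.703, 0.027, -0.03, 0.71]
force: [-0.7, -0.7, 0.4]
grip_width: 0.001
```

Run:
```python
from h import *
st()
```

```text
7.88 [485.9  33.6 130.1] jaw -4.6 fing [ 0.004  0.011 -1.   ] F [-0.7 -0.7  0.4] j [-0.83  0.41  0.86  2.13 -0.46  0.79  0.24]
```

Call:
move_arm(rows=[[0,[-0.35,-1.5,0],0],[0,[0,0,-1.0],0],[0,[0,0,-0.6],0],[0,[0,0,0],0]])

```text
clock: 8.38
tcp_pos: [484.8, 17.1, 116.2]
ee_rot: [-0.702, 0.026, -0.032, 0.711]
force: [0.1, -0.3, 0.8]
grip_width: 0.005
```

Run:
```python
from h import *
st();s=snapshot("side")[:,:,::-1];t=snapshot("top")[:,:,::-1]
cv2.imwrite("pics/c6.png",np.hstack([cv2.resize(s[180:290,200:310],(400,400),interpolation=2),cv2.resize(t[230:330,250:350],(400,400),interpolation=2)]))
```

```text
8.38 [484.8  17.1 116.2] jaw -4.7 fing [ 0.01   0.012 -1.   ] F [ 0.1 -0.3  0.8] j [-0.78  0.43  0.84  2.14 -0.48  0.75  0.29]
```

View pics/c6.png

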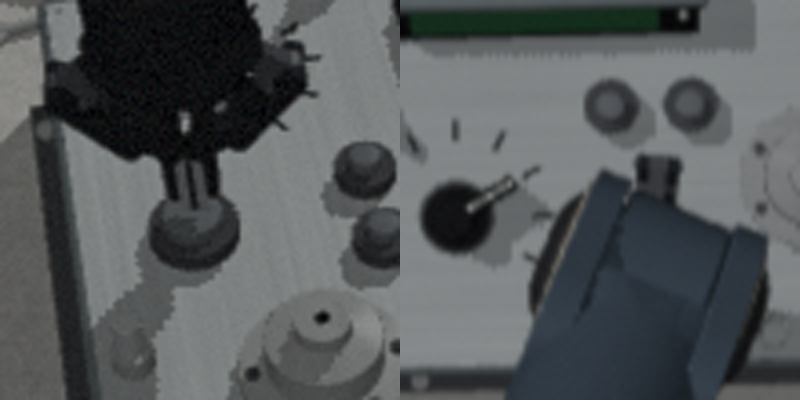

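Call:
move_arm(rows=[[0,[-0.2,0.1,-0.8],0],[0,[0,0,-0.4],0],[0,[0,0,-0.2],0]])

```text
clock: 8.85
tcp_pos: [483.0, 18.7, 101.9]
ee_rot: [-0.702, 0.025, -0.032, 0.711]
force: [-0.9, -0.5, 2.4]
grip_width: 0.001
```

Call:
move_arm(rows=[[0,[0,0,-0.2],0]])

```text
clock: 8.98
tcp_pos: [483.1, 18.7, 99.9]
ee_rot: [-0.702, 0.025, -0.032, 0.711]
force: [-3.2, 0.6, 12.1]
grip_width: -0.004
```

Call:
move_arm(rows=[[0,[0,0,0],0],[0,[0,0,0],0]])

```text
clock: 9.22
tcp_pos: [483.1, 18.6, 100.3]
ee_rot: [-0.702, 0.025, -0.032, 0.711]
force: [-1.3, 0.6, 4.2]
grip_width: -0.0
```

Run:
```python
from h import *
st();print(get_obs()["wrist_torque"]);s=snapshot("side")[:,:,::-1]
cv2.imwrite("pics/c7.png",cv2.resize(s[205:275,215:285],(600,600),interpolation=2))
```

```text
9.22 [483.1  18.6 100.3] jaw -4.6 fing [ 0.01   0.013 -1.   ] F [-1.3  0.6  4.2] j [-0.76  0.45  0.81  2.16 -0.52  0.72  0.32]
[ 0.01709751  0.3316572  -0.01492792]
```

View pics/c7.png

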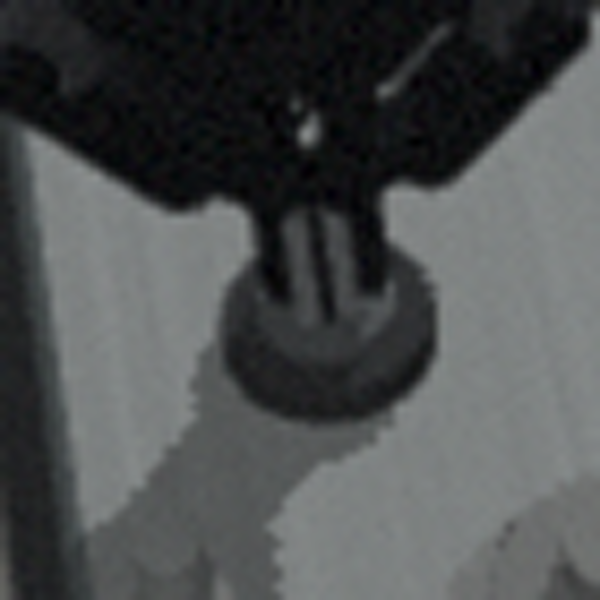

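Call:
move_arm(rows=[[0,[0,0,-0.1],0]])

```text
clock: 9.4
tcp_pos: [483.1, 18.6, 99.8]
ee_rot: [-0.701, 0.025, -0.032, 0.712]
force: [-5.4, -0.6, 16.6]
grip_width: -0.001
```

Call:
move_arm(rows=[[0,[0,0,-0.1],0]])

```text
clock: 9.52
tcp_pos: [483.2, 18.6, 99.8]
ee_rot: [-0.701, 0.025, -0.032, 0.712]
force: [-4.6, 0.4, 18.7]
grip_width: -0.004
```

Call:
move_arm(rows=[[0,[0,0,0.3],0],[0,[0,0,0.5],0],[0,[0,0,2],0],[0,[0,0,4],0],[0,[0,0,5],0],[0,[0,0,5],0],[0,[0,-5,2],0],[0,[0,-6,0],0],[0,[0,-6,0],0],[0,[0,-6,0],0],[0,[0,-6,0],0],[0,[0,0,0],0]])

```text
clock: 11.02
tcp_pos: [482.3, -278.5, 293.9]
ee_rot: [-0.703, 0.02, -0.031, 0.71]
force: [0.3, -0.6, -0.9]
grip_width: 0.002
```

Run:
```python
from h import *
st();s=snapshot("side")[:,:,::-1];t=snapshot("top")[:,:,::-1]
cv2.imwrite("pics/c8.png",np.hstack([cv2.resize(s[150:280,190:320],(400,400),interpolation=2),cv2.resize(t[205:335,225:355],(400,400),interpolation=2)]))
a=cv2.absdiff(t,cv2.imread("pics/top0.png")).max(2)[165:360,175:475];N,l,q,c=cv2.connectedComponentsWithStats((a>40).astype(np.uint8));print([(x[0]+175,x[1]+165,*x[2:]) for x in q[1:] if x[4]>15])
```

```text
11.03 [ 482.3 -278.5  293.9] jaw -4.2 fing [ 0.015  0.01  -1.   ] F [ 0.3 -0.6 -0.9] j [-0.36  0.35  1.07  1.8  -0.35  1.18  0.74]
[(np.int32(440), np.int32(270), np.int32(35), np.int32(90), np.int32(1695)), (np.int32(271), np.int32(274), np.int32(9), np.int32(8), np.int32(29)), (np.int32(247), np.int32(287), np.int32(11), np.int32(8), np.int32(47))]
```

View pics/c8.png

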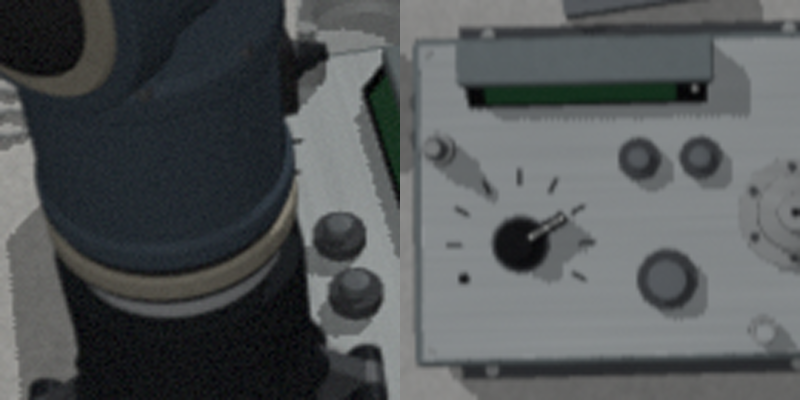

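```bash
python3 -c "
from rig import *;print(sign_off())"
```

```text
the job is handed in; nothing more can be done
None
```

The tester is set and the job is handed in, at about 11 s on the robot's clock. With the gripper shut, I pushed the pointer clockwise from the off dot to line 6. Then I pressed the zero button down, released it and took the hand away.

- **Selector:** the last top picture shows the pointer lined up with the sixth line. A side-view angle taken while the finger was still beside the pointer read -52.8°, against -58.2° expected. That is within my reading error and well inside that click-stop.
- **Zero button:** it met a hard stop and looked level with its collar, so it was fully down. I pushed a little further to confirm the stop, so the force reached about 19 N. That is more than the 4 N the button needs. The stop came about 4 mm higher than I had worked out; I put this down to the shut fingertips reaching further forward than assumed. After release, the top view showed no change at the button.
- **Everything else:** a before-and-after comparison of the tester area from above showed changes only at the pointer and where the arm itself covers the view, right of the T-handle. The small buttons and the nearby loose tools and parts looked unmoved. In the last side picture the arm hid the selector and the zero button, so those two final checks rest on the top view alone.

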